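# Tip a carton of sanding sheets out of the packed rack and stand it by the sander

### The arm

A 6-joint arm with a two-finger parallel gripper is mounted at the origin on the work surface. World frame = base frame: x ahead of the robot, y to its left, z up, the work surface at z = 0. Lengths are in m, angles in degrees, forces in N, time in s.
With the tool pointing down it reaches from about 0.375 to 0.9 m from the base axis. Payload 3.1 kg.
Tool frame: the origin (TCP) lies on the centre line of the jaws, within the pads' length; the fingertips stand 25 mm ahead of it and the grasp point (between the pads) lies 6 mm ahead of it; z points along the fingers, y is the line along which they close (so a half turn about z gives the same grasp; the last joint's range is limited). The gripper opens to 87 mm and grips with 3 to 60 N. Pads are 19 mm wide; open, the fingers measure 117 mm over their backs; the gripper's body (75 mm by 190 mm) begins 51 mm behind the grasp point.
Start: joints at [-10.227, 30.224, 82.088, -0, 67.689, -10.227], TCP at [0.625, 0, 0.248] pointing down, gripper open.
Joint ranges: [-176.69, 176.69], [-43.24, 126.21], [12.49, 139.97], [-82, 262], [0, 151.66], [-163.58, 163.58]. Speed limits (degrees/s): [159.86, 159.86, 180, 180, 180, 180].

### API

Orientations are given as a 3x3 rotation matrix whose columns are the frame's x, y, z axes.
In Python, from rig import read_state, capture, camera_params, hand_in gives the robot as it stands.
- The arm moves only by the tool apply_moves, never from a script. Its argument "rows" is a list of rows, each an object of numbers: "x", "y", "z": the shift along the tool's x, y, z in mm; "rx", "ry", "rz": the turn, a rotation vector about the tool's x, y, z in units of 6 degrees (1.0 is 6 degrees); "claw": the closure in counts, from 0 (fully open) to 255 (shut). A call has 1 to 10 rows; each row is the pose to reach, as a shift and turn from the pose commanded when the call began, along the tool's axes at that moment; what a row does not reach only later rows make up. A row lasts 1/8 s, in which the tool goes at most 62.5 mm and 10.7 degrees, less where a joint would pass 70% of its speed; a pose out of reach is approached as far as the arm can. A call with a gripper value outside its range is refused whole. The fingers move at their own pace and stop on an object; the grip force is fixed at half the most. Time passes only in rows, so rows that repeat a pose let the fingers close. It gives the time, the measured TCP pose, the force, the opening and the grip force at its end, in the units of the state.
- read_state(): the state, without advancing time (a new reading comes with each control period).
- capture(name): name is "scene" or "side" or "wrist"; returns (picture, depth): 400x640x3 uint8, red, green, blue; 400x640 float32, m along the optical axis (not along the pixel's ray), 0 where there is no reading.
- camera_params(name): a dict with "fx", "fy", "cx", "cy" (pixels), "xyz" and "orientation" of the camera in the world. Camera axes: x right, y up, looking along -z (the intrinsics and any distortion apply to the point x, -y, -z); pixel columns grow to the right and rows downward; lengths in m; the calibration is good to about 2 mm. A picture is of the moment at which its call begins: read the wrist's pose just before it. camera_params takes no time and is no camera call; for the wrist camera it gives the pose at the moment of the call.
- hand_in(): hands the job in; it is judged then, once.
The state is a dict: "time_s": time; "joint_positions": joint angles; "qvel": joint speeds; "tau": joint torques, N m; "position": TCP position; "tcp_rot": TCP orientation; "force": force on the tool from outside, world axes, zero at the start; "moment": the same for the moment, N m; "opening": opening from 0.0 (shut) to 1.0 (fully open); "grasp_force": force on a finger pad.
Only numpy, scipy, OpenCV 4.12 (cv2) and the standard library are available. Lean on these libraries where they do the work, as an engineer would, in place of code of your own. Each camera call takes 0.05 s, during which the arm holds its last target. There are 200 camera calls.

### The job

Take the yellow carton of sanding sheets out of the tightly packed rack: tip it forward out of the row so that it leans out over the guard bar, pull it free, and stand it upright on the tray floor in the empty half beside the sander, setting it down before you let go. Leave the other cartons standing in the rack, never let the yellow one fall over, and do not shift the sander or the other things on the bench.

Things in the scene. Friction and masses are not known exactly. Their poses are not given: they have to be found in the camera images.
- box_yellow_mid (a point): sealed cardboard carton of sanding sheets, 100 mm deep (its x), 50 mm thick (its y), 200 mm tall (its z), 0.3 to 0.65 kg, bright yellow top, spine and back; this point is its centre, 100 mm above its underside; its axes are the carton's. The one to fetch: second, third or fourth of five in the rack, gaps to its neighbours under 1 mm; back and top are free.
- rack: blue steel bench rack, 262 mm deep, 277 wide, open at the back. Origin on the table under the middle of the row; x from the open front (robot side) to the back, y along the row. Five cartons, pitch 50.8 mm, stand on its floor (z 15 mm), x -50 to 50 mm, tops at z 215. Foot lips: 8 mm high in front (x -58 to -52), 18 mm behind (x 53 to 58). Side panels at y +-129 to 139 mm, 140 high, 95 in front.
- rack_bar (a point): middle of the round steel guard bar (10 mm thick, along the rack's y) in front of the row: its centre 46 mm ahead of the carton fronts, 78 mm above the table. A carton whose top is pulled forward past about 27 degrees overbalances on its front foot, comes to rest on the bar leaning 35 to 40 degrees towards the robot, and stays there when let go. Axes as the rack's.
- rack_shelf (a point): middle of the front lower edge of the rack's narrow upper shelf (80 mm deep, running back from here, tape rolls on it), 317 mm above the table and 14 mm behind the cartons' backs; axes as the rack's. The space behind the cartons is open, but lies below this shelf: reach in behind their top edges with the tool tilted about 40 degrees.
- tray: low aluminium tray with a dark floor, 250 mm (its x) by 320 mm (its y), rim 16 mm high and 5 mm thick; origin at the centre of its underside; the floor is 5 mm above the table. The sander stands in its -y half, the +y half is empty.
- tray_free (a point): middle of the empty half of the tray, on its floor (80 mm from the tray's centre along its +y); axes as the tray's. Free floor about 240 mm in x by 150 mm in y.
- sander: finishing sander, teal and black, 185 by 93 mm, 125 mm tall, 1.6 kg; origin at the centre of its underside; stands in the tray. Leave alone.
- box_grey_mid (a point): sealed cardboard carton of sanding sheets, 100 mm deep (its x), 50 mm thick (its y), 200 mm tall (its z), 0.3 to 0.65 kg, grey top, spine and back; this point is its centre, 100 mm above its underside; its axes are the carton's. Stays in the rack.
- box_blue_mid (a point): sealed cardboard carton of sanding sheets, 100 mm deep (its x), 50 mm thick (its y), 200 mm tall (its z), 0.3 to 0.65 kg, blue top, spine and back; this point is its centre, 100 mm above its underside; its axes are the carton's. Stays in the rack.
- box_green_mid (a point): sealed cardboard carton of sanding sheets, 100 mm deep (its x), 50 mm thick (its y), 200 mm tall (its z), 0.3 to 0.65 kg, green top, spine and back; this point is its centre, 100 mm above its underside; its axes are the carton's. Stays in the rack.
- box_red_mid (a point): sealed cardboard carton of sanding sheets, 100 mm deep (its x), 50 mm thick (its y), 200 mm tall (its z), 0.3 to 0.65 kg, red top, spine and back; this point is its centre, 100 mm above its underside; its axes are the carton's. Stays in the rack.
- float: wooden sanding float, 230 by 85 mm, 64 mm tall, dark handle along its x; origin under its centre. Leave alone.
- grinder: small air die grinder lying on the bench, 225 mm long along its x, 48 mm tall; origin under its middle. Leave alone.
- tape: roll of blue masking tape lying flat, 100 mm across, 24 mm tall; origin under its centre. Leave alone.
- glue: grey glue bottle with a red cap, 60 mm across, 170 mm tall; origin under its centre. Leave alone.

How it is judged (in metres and radians):
On the way, in this order (a step that is already met when the one before it is completed fails the run):
1. the yellow carton is tipped out of the row by more than 20 degrees, its foot still in the rack (angle between box_yellow_mid's own z axis and vertical above 0.35 rad and height (world z) of box_yellow_mid below 0.16 m and x of box_yellow_mid in the frame of rack between -0.12 and 0.03 m), for 0.2 s.
2. it is lifted free of the rack in the fingers (height (world z) of box_yellow_mid above 0.2 m and contact force between the fingers and box_yellow above 1 N and contact force between box_yellow and rack below 0.1 N), for 0.1 s.
3. it is set down on the tray, still held (contact force between box_yellow and tray above 0.5 N and contact force between the fingers and box_yellow above 1 N and height (world z) of box_yellow_mid below 0.112 m and angle between box_yellow_mid's own z axis and vertical below 0.15 rad), for 0.05 s.
At the end, for the whole second after the job is handed in: yellow carton let go, still, upright (3.5 deg) on the tray floor, centre 15 to 130 mm from the tray centre line on the free side, within 100 mm lengthwise, off the sander; other cartons in the rack within 30 mm, tilt under 0.15 rad; sander, float, grinder, tape, glue within 30 mm of their places (angle between box_yellow_mid's own z axis and vertical below 0.06 rad and height (world z) of box_yellow_mid between 0.1 and 0.11 m and x of box_yellow_mid in the frame of tray between -0.1 and 0.1 m and y of box_yellow_mid in the frame of tray between 0.015 and 0.13 m and linear speed of box_yellow below 0.02 m/s and contact force between box_yellow and sander below 0.1 N and contact force between the fingers and box_yellow below 0.1 N and angle between each of box_grey_mid, box_blue_mid, box_green_mid, box_red_mid's own z axis and vertical below 0.15 rad and distance of each of box_grey_mid, box_blue_mid, box_green_mid, box_red_mid, sander, float, grinder, tape, glue from where it was at the start of the episode below 0.03 m); the robot touches nothing.
It fails at once if another carton is tipped by more than 20 degrees or shifted by more than 60 mm (angle between any of box_grey_mid, box_blue_mid, box_green_mid, box_red_mid's own z axis and vertical above 0.35 rad or distance of any of box_grey_mid, box_blue_mid, box_green_mid, box_red_mid from where it was at the start of the episode above 0.06 m).
It fails at once if the yellow carton falls over (angle between box_yellow_mid's own z axis and vertical above 1.1 rad).
It fails at once if the sander or another thing on the bench is shifted by more than 30 mm (distance of any of sander, float, grinder, tape, glue from where it was at the start of the episode above 0.03 m).
It also fails if it takes over 58 s, if anything falls off the work surface, if the arm or the gripper's body presses on something with over 40 N, if the wrist force passes 120 N, or if a joint passes its speed limit or range.

## Working session

There is one attempt and no reset: what is moved stays moved. The work goes in short steps, Python scripts to look and compute and a tool call to move; the robot and the scene stay as the last step left them, time stands still between calls to the robot, and variables do not carry over. Pictures are saved under pics/ and viewed, at most 13 in all, crops included, and the job is handed in when it is done.

Besides the shell and the picture viewer there is one more tool, called after ">>>" by a JSON object that holds its "name" and its "arguments". apply_moves: Moves the arm, as the interface text tells. Its arguments: {"type":"object","properties":{"rows":{"type":"array"}},"required":["rows"]}

```bash
mkdir -p pics; python3 - <<'E'
from rig import *
import cv2,numpy as np
s=read_state();print(s)
for n in("scene","side"):
    im,d=capture(n);p=camera_params(n);print(n,p)
    cv2.imwrite(f"pics/{n}0.png",cv2.cvtColor(im,cv2.COLOR_RGB2BGR));np.savez(f"{n}0.npz",im=im,d=d)
E
```

```text
{'time_s': 0.0, 'joint_positions': array([-1.02302275e+01,  3.02774999e+01,  8.21561192e+01, -6.10863708e-04,
        6.76881136e+01, -1.02287005e+01]), 'qvel': array([ 0.00710222, -0.00062967,  0.03642757, -0.08301698,  0.02383299,
        0.02873707]), 'tau': array([-5.45745443e-04, -4.40045428e+01, -1.76593530e+01,  6.32597599e-02,
        5.83207863e-02, -1.53719384e-04]), 'position': array([6.24328121e-01, 1.15938120e-04, 2.46588771e-01]), 'tcp_rot': array([[ 2.29783789e-05,  9.99997810e-01, -2.09261068e-03],
       [ 9.99999932e-01, -2.22091044e-05,  3.67637236e-04],
       [ 3.67589956e-04, -2.09261899e-03, -9.99997743e-01]]), 'force': array([-0.29871387, -1.01449483,  0.72951596]), 'moment': array([-0.04891867,  0.06868824, -0.00774832]), 'grasp_force': 0.0, 'opening': 0.9996315809430139}
scene {'fx': 518.9874885105044, 'fy': 518.9874885105044, 'cx': 325.27270304394347, 'cy': 199.44806880402686, 'xyz': array([ 1.30952327, -0.38885641,  1.3475367 ]), 'orientation': array([[ 0.43002102, -0.7245028 ,  0.53868137],
       [ 0.90275711,  0.35204318, -0.24717444],
       [-0.01056052,  0.59258864,  0.80543602]])}
side {'fx': 510.23083500037086, 'fy': 510.23083500037086, 'cx': 309.3448106249151, 'cy': 193.39008424354066, 'xyz': array([ 0.09595233, -1.1303373 ,  1.35514249]), 'orientation': array([[ 0.91407829,  0.29383575, -0.27950211],
       [-0.40524499,  0.63564079, -0.65706719],
       [-0.01540689,  0.71387768,  0.70010091]])}
```

View pics/scene0.png

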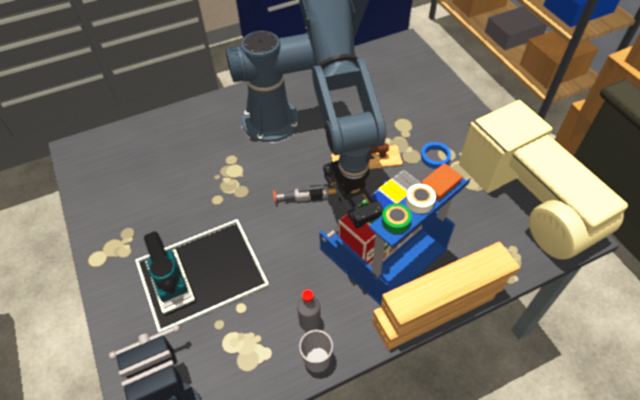

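View pics/side0.png

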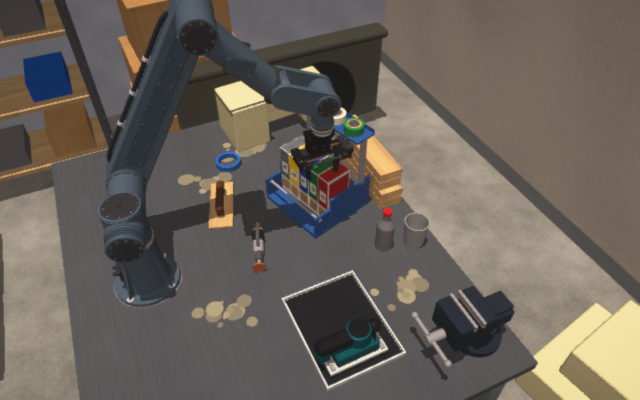

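The scene view shows yellow at (393,190) beneath the gripper, the tray at (200,275) with the sander at its left end, and the shelf with its tape rolls at (420,205). The side view shows the row running grey, yellow, blue, green, red from (288,150) to (330,185). The arm hides part of the row, so I'll back it off before measuring.

>>> {"name": "apply_moves", "arguments": {"rows": [{"y": -40,"z": -40},{"y": -90,"z": -80},{"y": -140,"z": -110},{"y": -180,"z": -130},{"y": -190,"z": -140},{"y": -190,"z": -140}]}}

```text
validation failed for argument at $.ro...
```

```bash
cat >h.py <<'E'
from rig import *
import cv2,numpy as np
def shot(n,tag=None):
    p=camera_params(n);im,d=capture(n)
    if tag: cv2.imwrite(f"pics/{tag}.png",cv2.cvtColor(im,cv2.COLOR_RGB2BGR))
    return im,d,p
def ray(p,u,v):
    u=np.asarray(u,float);v=np.asarray(v,float)
    return np.stack([(u-p['cx'])/p['fx'],-(v-p['cy'])/p['fy'],-np.ones_like(u)],-1)@p['orientation'].T
def cloud(d,p):
    v,u=np.mgrid[:400,:640]
    return p['xyz']+ray(p,u,v)*d[...,None]
def plane(p,u,v,z):
    r=ray(p,u,v);return p['xyz']+r*((z-p['xyz'][2])/r[...,2])[...,None]
E
python3 - <<'E'
from h import *
s=read_state();print(s['position'],s['force'],s['time_s'])
ims={}
for n in("scene","side","wrist"):
    im,d,p=shot(n,n+"1");np.savez(n+"1.npz",im=im,d=d,**p)
    X=cloud(d,p);hsv=cv2.cvtColor(im,cv2.COLOR_RGB2HSV)
    print(n,p['xyz'].round(3),p['orientation'].round(2).tolist())
    ok=d>0
    area=(X[...,0]>.4)&(X[...,0]<1)&(np.abs(X[...,1])<.35)
    for c,(a,b) in dict(yellow=(22,33),green=(50,80),blue=(100,125),red=(0,6)).items():
        m=ok&area&(hsv[...,0]>=a)&(hsv[...,0]<=b)&(hsv[...,1]>140)&(hsv[...,2]>60)&(X[...,2]>.200)&(X[...,2]<.23)
        if m.sum()>10:
            q=X[m][:,:2].astype(np.float32);print(c,m.sum(),cv2.minAreaRect(q),X[m][:,2].mean())
E
python3 - <<'E'
import cv2,numpy as np
a=[cv2.imread(f"pics/{n}1.png") for n in("scene","side")]
cv2.imwrite("pics/c1.png",np.hstack([cv2.resize(a[0][130:290,300:480],None,fx=2.2,fy=2.5),cv2.resize(a[1][90:250,220:400],None,fx=2.2,fy=2.5)]))
E
```

```text
[6.24399353e-01 1.39761810e-04 2.46675674e-01] [-0.06814559 -0.37736302  0.10271017] 0.1
scene [ 1.31  -0.389  1.348] [[0.43, -0.72, 0.54], [0.9, 0.35, -0.25], [-0.01, 0.59, 0.81]]
yellow 303 ((0.6050467491149902, 0.13905872404575348), (0.07011821866035461, 0.04743603989481926), 17.363344192504883) 0.2151066217521381
green 11 ((0.6379929780960083, 0.045745693147182465), (0.06045345962047577, 0.03960258513689041), 14.35701847076416) 0.21665112789299565
blue 173 ((0.6300994753837585, 0.07095307111740112), (0.05850924551486969, 0.08867651224136353), 22.08567237854004) 0.2152653451456392
red 328 ((0.6687495112419128, -0.002349596470594406), (0.10368150472640991, 0.049471210688352585), 18.322555541992188) 0.21466362282815052
side [ 0.096 -1.13   1.355] [[0.91, 0.29, -0.28], [-0.41, 0.64, -0.66], [-0.02, 0.71, 0.7]]
yellow 17 ((0.5963454246520996, 0.15449018776416779), (0.07306954264640808, 0.01819303072988987), 27.08698081970215) 0.21098319339014254
green 42 ((0.6542555689811707, 0.0515446662902832), (0.08916839957237244, 0.03449210152029991), 17.636545181274414) 0.21391241319996246
red 236 ((0.6648604273796082, -0.0036203190684318542), (0.10293999314308167, 0.05374490097165108), 13.871752738952637) 0.212481640821675
wrist [0.625 0.082 0.383] [[1.0, 0.0, 0.0], [-0.0, 0.95, 0.3], [-0.0, -0.3, 0.95]]
green 73 ((0.6539804339408875, 0.047416482120752335), (0.09176310151815414, 0.040580037981271744), 18.258670806884766) 0.21473030379643096
blue 12916 ((0.6384217739105225, 0.09704461693763733), (0.09478422999382019, 0.04464368522167206), 17.092388153076172) 0.21474593139467907
red 6696 ((0.6674477458000183, -3.715604543685913e-05), (0.09480027109384537, 0.04519277065992355), 16.539453506469727) 0.2147314588792115
```

View pics/c1.png

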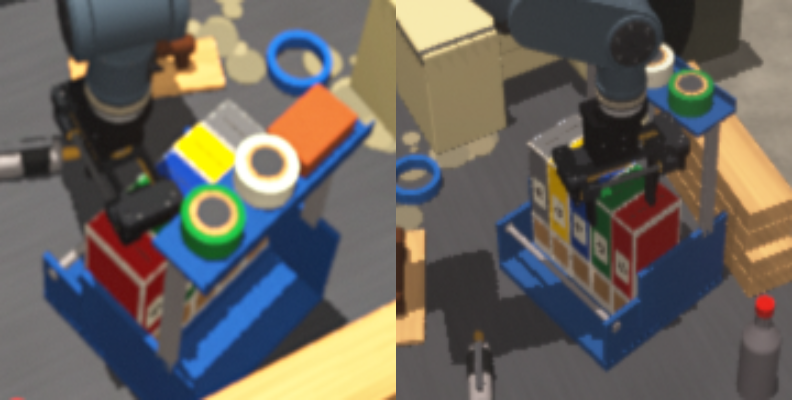

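View pics/wrist1.png

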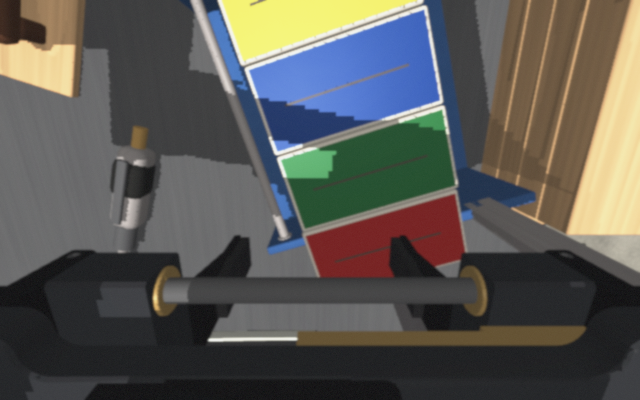

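The crop and wrist view confirm the order: red at the -y end, then green, blue, yellow (wrist 320,20), grey. The rack is yawed about 16.6°. The move was refused, perhaps because every key is needed, so I'll send full rows.

>>> {"name": "apply_moves", "arguments": {"rows": [{"x": 0,"y": 0,"z": -60,"rx": 0,"ry": 0,"rz": 0,"claw": 0},{"x": 0,"y": -30,"z": -120,"rx": 0,"ry": 0,"rz": 0,"claw": 0},{"x": 40,"y": -80,"z": -170,"rx": 0,"ry": 0,"rz": 1.7,"claw": 0},{"x": 80,"y": -125,"z": -170,"rx": 0,"ry": 0,"rz": 3.4,"claw": 0},{"x": 100,"y": -125,"z": -170,"rx": 0,"ry": 0,"rz": 5.1,"claw": 0},{"x": 100,"y": -125,"z": -170,"rx": 0,"ry": 0,"rz": 6.8,"claw": 0},{"x": 100,"y": -125,"z": -170,"rx": 0,"ry": 0,"rz": 8.5,"claw": 255},{"x": 100,"y": -125,"z": -170,"rx": 0,"ry": 0,"rz": 10.2,"claw": 255},{"x": 100,"y": -125,"z": -170,"rx": 0,"ry": 0,"rz": 11.9,"claw": 255},{"x": 100,"y": -125,"z": -170,"rx": 0,"ry": 0,"rz": 12.2,"claw": 255}]}}

```text
time_s: 1.5
position: [0.4998, 0.1001, 0.4175]
tcp_rot: [[0.957, 0.289, -0.0], [0.289, -0.957, -0.0], [-0.0, -0.0, -1.0]]
force: [-0.3, 0.2, -0.3]
opening: 0.628
grasp_force: 0.0
```

```bash
python3 - <<'E'
from h import *
for n in("scene","side","wrist"):
    im,d,p=shot(n,n+"2");np.savez(n+"2.npz",im=im,d=d,**p)
    X=cloud(d,p);hsv=cv2.cvtColor(im,cv2.COLOR_RGB2HSV)
    ok=d>0
    area=(X[...,0]>.4)&(X[...,0]<1)&(np.abs(X[...,1])<.35)
    for c,(a,b) in dict(yellow=(22,33),green=(50,80),blue=(100,125),red=(0,6)).items():
        m=ok&area&(hsv[...,0]>=a)&(hsv[...,0]<=b)&(hsv[...,1]>140)&(hsv[...,2]>60)&(X[...,2]>.205)&(X[...,2]<.225)
        m=cv2.morphologyEx(m.astype(np.uint8),cv2.MORPH_OPEN,np.ones((3,3)))>0
        if m.sum()>60:
            v,u=np.nonzero(m);q=plane(p,u,v,.215)[:,:2].astype(np.float32);r=cv2.minAreaRect(q);print(n,c,m.sum(),np.round(r[0],4),np.round(r[1],4),round(r[2],1))
    if n!="wrist":
        # tray rim
        m=ok&(X[...,2]>-.005)&(X[...,2]<.03)&(hsv[...,1]<40)&(hsv[...,2]>170)&(X[...,0]>.45)&(X[...,0]<1.1)&(X[...,1]<-.15)&(X[...,1]>-.75)
        k,l,st,_=cv2.connectedComponentsWithStats(cv2.dilate(m.astype(np.uint8),np.ones((3,3))))
        i=1+st[1:,4].argmax();v,u=np.nonzero((l==i)&m)
        r=cv2.minAreaRect(plane(p,u,v,.016)[:,:2].astype(np.float32));print("tray",r)
        m=ok&(hsv[...,0]>80)&(hsv[...,0]<98)&(hsv[...,1]>110)&(X[...,0]>.45)&(X[...,1]<-.15)&(X[...,1]>-.75)&(X[...,2]>.03)
        print("sander",m.sum(),X[m].mean(0))
E
```

```text
scene yellow 286 [0.6071 0.1409] [0.0634 0.045 ] 18.4
scene green 262 [0.6375 0.0437] [0.0607 0.039 ] 17.7
scene blue 202 [0.6177 0.0907] [0.0503 0.0395] 16.8
scene red 447 [ 0.6654 -0.001 ] [0.0937 0.0427] 17.3
tray ((0.534733772277832, -0.4163813292980194), (0.17684371769428253, 0.3245536983013153), 0.6779340505599976)
sander 477 [ 0.52979295 -0.49977254  0.08656284]
side yellow 203 [0.6221 0.1448] [0.0914 0.0457] 17.7
side green 151 [0.6515 0.0482] [0.0856 0.035 ] 17.6
side blue 175 [0.6368 0.096 ] [0.089 0.038] 17.0
side red 236 [ 0.6656 -0.001 ] [0.0934 0.0437] 16.9
tray ((0.5322304368019104, -0.4175587296485901), (0.16879011690616608, 0.3209691345691681), 0.5530702471733093)
sander 576 [ 0.49328775 -0.53471662  0.08401484]
wrist yellow 720 [0.5902 0.1354] [0.0261 0.0425] 16.9
wrist blue 1361 [0.6379 0.0969] [0.091  0.0409] 16.7
wrist red 3644 [ 6.677e-01 -3.000e-04] [0.0918 0.0425] 17.3
```

View pics/wrist2.png

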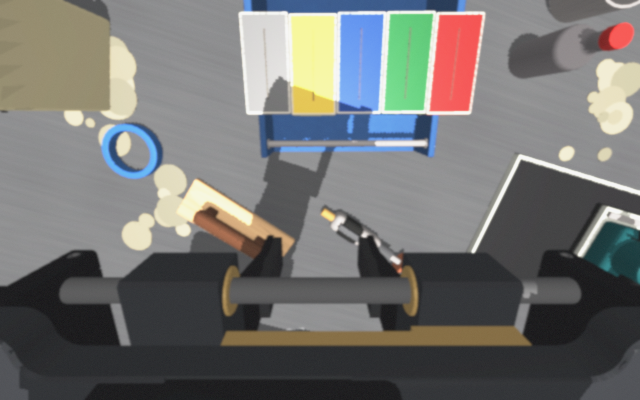

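The wrist view shows all five tops, with yellow at (313,62), the guard bar at y=143 and the tray at right. Row geometry: rack origin about (0.638, 0.097), yaw 17°, yellow at +1 pitch. Next I'll work out the hook moves and remeasure the tray.

```bash
cat >>h.py <<'E'
from scipy.spatial.transform import Rotation as Ro
O=np.array([.6379,.0969]);YAW=np.radians(17.)
rx=np.array([np.cos(YAW),np.sin(YAW),0]);ry=np.array([-np.sin(YAW),np.cos(YAW),0]);up=np.array([0,0,1.])
def tilt(a):
    a=np.radians(a);return np.stack([np.cos(a)*rx+np.sin(a)*up,-ry,np.sin(a)*rx-np.cos(a)*up],1)
def rack(x,z,y=50.8): return np.r_[O,0]+(x*rx+y*ry+z*up)/1000
def delta(P,R,s,ahead=25):
    "row for point `ahead` mm before TCP at P with orientation R"
    T=P-R[:,2]*ahead/1000;R0=s['tcp_rot']
    return np.r_[(R0.T@(T-s['position']))*1000, np.degrees(Ro.from_matrix(R0.T@R).as_rotvec())/6].round(2).tolist()
def tip(x,z): return delta(rack(x,z),None,None)
E
python3 - <<'E'
from h import *
s=read_state()
print("pre",delta(rack(12,284),tilt(40),s))
print("mid",delta(rack(50,240),tilt(40),s))
print("in",delta(rack(76,208),tilt(40),s))
for n in("scene","side"):
    f=np.load(n+"2.npz");im,d=f['im'],f['d'];p={k:f[k] for k in f.files}
    X=cloud(d,p);hsv=cv2.cvtColor(im,cv2.COLOR_RGB2HSV)
    m=(d>0)&(X[...,2]>-.005)&(X[...,2]<.03)&(hsv[...,1]<40)&(hsv[...,2]>170)&(X[...,0]>.2)&(X[...,0]<1.1)&(X[...,1]<-.15)&(X[...,1]>-.75)
    k,l,st,_=cv2.connectedComponentsWithStats(cv2.dilate(m.astype(np.uint8),np.ones((3,3))))
    i=1+st[1:,4].argmax();v,u=np.nonzero((l==i)&m)
    print("tray",cv2.minAreaRect(plane(p,u,v,.016)[:,:2].astype(np.float32)))
    m=(d>0)&(hsv[...,0]>80)&(hsv[...,0]<98)&(hsv[...,1]>110)&(X[...,0]>.2)&(X[...,1]<-.15)&(X[...,1]>-.75)&(X[...,2]>.03)
    print("sander",X[m].min(0),X[m].max(0))
E
```

```text
pre [126.98, -7.64, 114.34, 0.0, 6.67, -0.01]
mid [164.99, -7.69, 158.34, 0.0, 6.67, -0.01]
in [190.99, -7.73, 190.33, 0.0, 6.67, -0.01]
tray ((0.4939437210559845, -0.4169381856918335), (0.2567945718765259, 0.3244495987892151), 1.0599952936172485)
sander [ 0.4216105  -0.54142766  0.03558041] [ 0.56014876 -0.46830251  0.13173723]
tray ((0.4914764165878296, -0.4182097911834717), (0.25002434849739075, 0.31992530822753906), 0.9164103269577026)
sander [ 0.36982062 -0.5492252   0.04013796] [ 0.54651284 -0.4758103   0.13139468]
```

>>> {"name": "apply_moves", "arguments": {"rows": [{"x": 30,"y": -4,"z": 30,"rx": 0,"ry": 1.7,"rz": 0,"claw": 255},{"x": 60,"y": -7.6,"z": 60,"rx": 0,"ry": 3.4,"rz": 0,"claw": 255},{"x": 90,"y": -7.6,"z": 85,"rx": 0,"ry": 5.1,"rz": 0,"claw": 255},{"x": 127,"y": -7.6,"z": 114,"rx": 0,"ry": 6.67,"rz": 0,"claw": 255},{"x": 127,"y": -7.6,"z": 114,"rx": 0,"ry": 6.67,"rz": 0,"claw": 255},{"x": 146,"y": -7.7,"z": 136,"rx": 0,"ry": 6.67,"rz": 0,"claw": 255},{"x": 165,"y": -7.7,"z": 158,"rx": 0,"ry": 6.67,"rz": 0,"claw": 255},{"x": 165,"y": -7.7,"z": 158,"rx": 0,"ry": 6.67,"rz": 0,"claw": 255}]}}

```text
time_s: 2.65
position: [0.6558, 0.1553, 0.2575]
tcp_rot: [[0.735, 0.29, 0.613], [0.223, -0.957, 0.186], [0.641, -0.0, -0.768]]
force: [0.2, 0.1, -0.1]
opening: 0.009
grasp_force: 0.0
```

```bash
python3 - <<'E'
from h import *
s=read_state();print(s['force'],s['opening'])
t=s['position']+.025*s['tcp_rot'][:,2]-np.r_[O,0];print("tip rack",t@rx,t@ry,t[2])
print("now->in",delta(rack(76,208),tilt(40),s))
for n in("scene","side"):shot(n,n+"3")
a=[cv2.imread(f"pics/{n}3.png") for n in("scene","side")]
cv2.imwrite("pics/c3.png",np.hstack([cv2.resize(a[0][130:290,300:480],None,fx=2.2,fy=2.5),cv2.resize(a[1][90:250,220:400],None,fx=2.2,fy=2.5)]))
E
```

```text
[ 0.19664064  0.10200065 -0.06895478] 0.009368817991148026
tip rack 0.05020687833835987 0.050560578604771866 0.23834967595366352
now->in [0.29, -0.26, 39.83, 0.01, 0.03, -0.02]
```

View pics/c3.png

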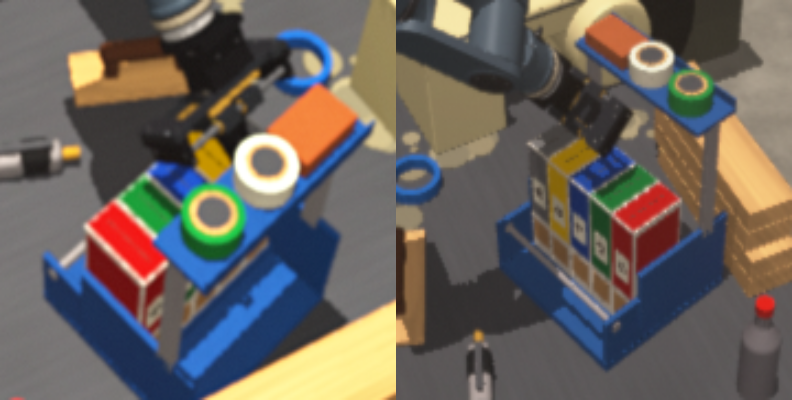

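The hook is lined up over yellow, with the gripper body clear of the shelf. Next: insert and pull.

>>> {"name": "apply_moves", "arguments": {"rows": [{"x": 0,"y": 0,"z": 20,"rx": 0,"ry": 0,"rz": 0,"claw": 255},{"x": 0,"y": 0,"z": 40,"rx": 0,"ry": 0,"rz": 0,"claw": 255},{"x": 0,"y": 0,"z": 40,"rx": 0,"ry": 0,"rz": 0,"claw": 255}]}}

```text
time_s: 3.12
position: [0.6802, 0.1625, 0.2291]
tcp_rot: [[0.733, 0.289, 0.615], [0.222, -0.957, 0.186], [0.643, 0.0, -0.766]]
force: [-0.0, 0.1, 0.9]
opening: 0.009
grasp_force: 0.0
```

>>> {"name": "apply_moves", "arguments": {"rows": [{"x": -6,"y": 0,"z": -2,"rx": 0,"ry": 0,"rz": 0,"claw": 255},{"x": -10,"y": 0,"z": -11,"rx": 0,"ry": 0,"rz": 0,"claw": 255},{"x": -14.4,"y": 0,"z": -19.5,"rx": 0,"ry": 0,"rz": 0,"claw": 255},{"x": -19.4,"y": 0,"z": -28,"rx": 0,"ry": 0,"rz": 0,"claw": 255},{"x": -24.4,"y": 0,"z": -36.3,"rx": 0,"ry": 0,"rz": 0,"claw": 255},{"x": -30,"y": 0,"z": -44,"rx": 0,"ry": 0,"rz": 0,"claw": 255},{"x": -35.8,"y": 0,"z": -52,"rx": 0,"ry": 0,"rz": 0,"claw": 255}]}}

```text
time_s: 4.0
position: [0.6225, 0.1446, 0.2471]
tcp_rot: [[0.731, 0.288, 0.618], [0.221, -0.958, 0.185], [0.645, 0.001, -0.764]]
force: [2.1, 0.9, 5.8]
opening: 0.005
grasp_force: 2.4
```

```bash
python3 - <<'E'
from h import *
s=read_state();print(s['force'],s['opening'])
t=s['position']+.025*s['tcp_rot'][:,2]-np.r_[O,0];print("tip rack",t@rx,t@ry,t[2])
for n in("scene","side"):shot(n,n+"4")
a=[cv2.imread(f"pics/{n}4.png") for n in("scene","side")]
cv2.imwrite("pics/c4.png",np.hstack([cv2.resize(a[0][130:290,300:480],None,fx=2.2,fy=2.5),cv2.resize(a[1][90:250,220:400],None,fx=2.2,fy=2.5)]))
E
```

```text
[2.10222606 0.89225085 5.84908625] 0.004888144494196951
tip rack 0.015390400531108949 0.050014082834777235 0.22797115888112493
```

View pics/c4.png

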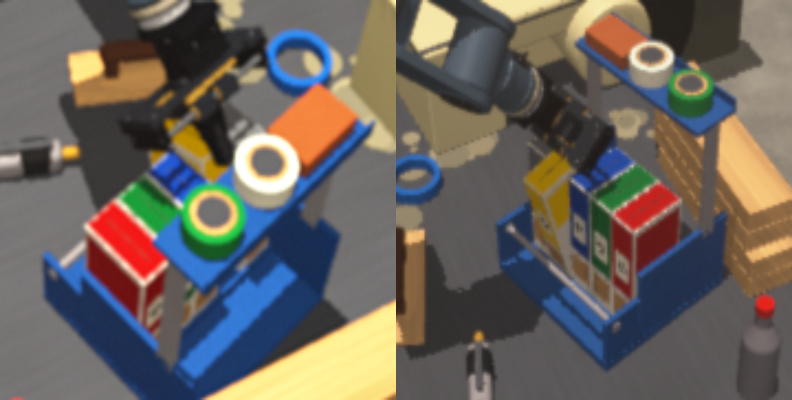

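Yellow alone is tipping, at about 15°, and the neighbours are still standing. I'll continue the arc.

>>> {"name": "apply_moves", "arguments": {"rows": [{"x": -6.4,"y": 0,"z": -7.4,"rx": 0,"ry": 0,"rz": 0,"claw": 255},{"x": -12.8,"y": 0,"z": -14.7,"rx": 0,"ry": 0,"rz": 0,"claw": 255},{"x": -19.8,"y": 0,"z": -21.5,"rx": 0,"ry": 0,"rz": 0,"claw": 255},{"x": -27,"y": 0,"z": -28.3,"rx": 0,"ry": 0,"rz": 0,"claw": 255},{"x": -34.5,"y": 0,"z": -34.5,"rx": 0,"ry": 0,"rz": 0,"claw": 255},{"x": -42,"y": 0,"z": -40.6,"rx": 0,"ry": 0,"rz": 0,"claw": 255},{"x": -42,"y": 0,"z": -40.6,"rx": 0,"ry": 0,"rz": 0,"claw": 255},{"x": -42,"y": 0,"z": -40.6,"rx": 0,"ry": 0,"rz": 0,"claw": 255}]}}

```text
time_s: 5.1
position: [0.5658, 0.1282, 0.2493]
tcp_rot: [[0.734, 0.289, 0.614], [0.221, -0.957, 0.186], [0.642, -0.001, -0.767]]
force: [0.1, -0.2, 0.0]
opening: 0.008
grasp_force: 0.0
```

>>> {"name": "apply_moves", "arguments": {"rows": [{"x": 10,"y": 0,"z": -40,"rx": 0,"ry": 0,"rz": 0,"claw": 255},{"x": 0,"y": 0,"z": -90,"rx": 0,"ry": 0,"rz": 0,"claw": 200},{"x": -40,"y": 0,"z": -120,"rx": 0,"ry": 0,"rz": 0,"claw": 0},{"x": -70,"y": 0,"z": -130,"rx": 0,"ry": 0,"rz": 0,"claw": 0},{"x": -70,"y": 0,"z": -130,"rx": 0,"ry": 0,"rz": 0,"claw": 0},{"x": -70,"y": 0,"z": -130,"rx": 0,"ry": 0,"rz": 0,"claw": 0}]}}

```text
time_s: 5.85
position: [0.4363, 0.088, 0.305]
tcp_rot: [[0.732, 0.289, 0.617], [0.221, -0.957, 0.185], [0.644, 0.001, -0.765]]
force: [0.9, -0.8, 0.1]
opening: 0.49
grasp_force: 0.0
```

```bash
python3 - <<'E'
from h import *
s=read_state();print(s['force'],s['opening'],s['time_s'])
t=s['position']-np.r_[O,0];print("tcp rack",t@rx,t@ry,t[2])
for n in("scene","side","wrist"):
    im,d,p=shot(n,n+"5");X=cloud(d,p)-np.r_[O,0];hsv=cv2.cvtColor(im,cv2.COLOR_RGB2HSV)
    Q=np.stack([X@rx,X@ry,X[...,2]],-1)*1000
    m=(d>0)&(hsv[...,0]>=22)&(hsv[...,0]<=33)&(hsv[...,1]>120)&(hsv[...,2]>60)&(abs(Q[...,1]-51)<40)&(Q[...,0]>-220)&(Q[...,0]<60)&(Q[...,2]>20)&(Q[...,2]<260)
    m=cv2.morphologyEx(m.astype(np.uint8),cv2.MORPH_OPEN,np.ones((3,3)))>0
    q=Q[m];print(n,len(q))
    if len(q)>50:
        print(" rng",np.percentile(q,[2,50,98],axis=0).round(0).tolist())
        b=q.copy()
        for k in range(2): # planes by RANSAC on x-z line
            best=None;rng=np.random.default_rng(0)
            for _ in range(200):
                i,j=rng.choice(len(b),2,False);dv=(b[j]-b[i])[[0,2]];L=np.hypot(*dv)
                if L<15: continue
                nn=np.array([-dv[1],dv[0]])/L;e=abs((b[:,[0,2]]-b[i][[0,2]])@nn)<2
                if best is None or e.sum()>best.sum():best=e
            if best is None: break
            w=b[best][:,[0,2]];c=w.mean(0);vv=np.linalg.svd(w-c)[2][0]
            pr=(w-c)@vv;print("  line",len(w),c.round(1),"ang from horiz",np.degrees(np.arctan2(vv[1],vv[0])).round(1),"ends",(c+vv*pr.min()).round(0),(c+vv*pr.max()).round(0),"y",np.percentile(b[best][:,1],[3,97]).round(0))
            b=b[~best]
            if len(b)<60:break
a=[cv2.imread(f"pics/{n}5.png") for n in("side","wrist")]
cv2.imwrite("pics/c5.png",np.hstack([cv2.resize(a[0][90:250,220:400],(396,400)),cv2.resize(a[1],(400,400))]))
E
```

```text
[ 0.93226502 -0.78793566  0.14806664] 0.4904564423141488 5.85
tcp rack -0.19541849538572906 0.05047037276024485 0.3049910659333807
scene 657
 rng [[-156.0, 23.0, 137.0], [-94.0, 40.0, 201.0], [-50.0, 72.0, 231.0]]
  line 185 [-123.3  205.5] ang from horiz 36.5 ends [-165.  175.] [-85. 234.] y [29. 72.]
  line 146 [-64.7 211.3] ang from horiz -54.0 ends [-80. 232.] [-46. 186.] y [29. 72.]
side 526
 rng [[-160.0, 21.0, 135.0], [-110.0, 33.0, 191.0], [-64.0, 73.0, 231.0]]
  line 140 [-123.5  205.3] ang from horiz -144.7 ends [-84. 233.] [-163.  177.] y [30. 72.]
  line 79 [-122.   202.3] ang from horiz -144.3 ends [-83. 231.] [-162.  174.] y [31. 74.]
wrist 4466
 rng [[-158.0, 29.0, 179.0], [-119.0, 50.0, 207.0], [-69.0, 71.0, 232.0]]
  line 4337 [-120.6  206.8] ang from horiz -144.1 ends [-84. 233.] [-160.  178.] y [30. 71.]
  line 117 [-61.2 207.4] ang from horiz 125.9 ends [-29. 163.] [-76. 228.] y [30. 70.]
```

View pics/c5.png

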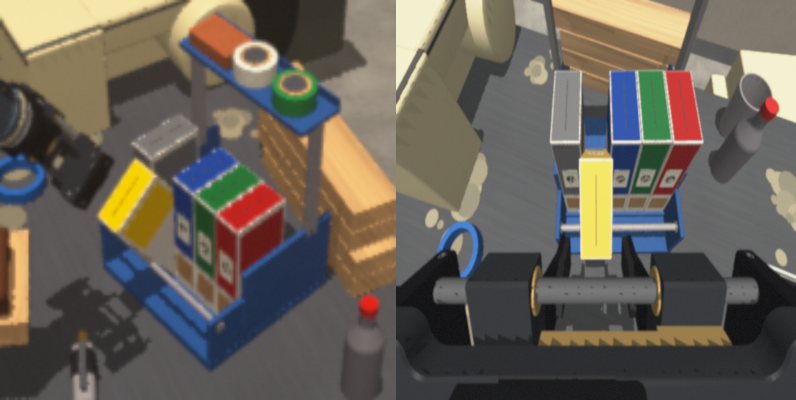

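The carton rests on the bar leaning 36°, with its top centre at rack (-122.5, 205.5) mm and the other four standing. Next I'll compute the grasp.

```bash
python3 - <<'E'
from h import *
s=read_state()
t=np.array([np.sin(np.radians(36)),-np.cos(np.radians(36))])
for k in(-45,0,40):
    q=np.array([-122.5,205.5])+k*t
    print(k,delta(rack(*q,50.6),tilt(36),s,6))
E
```

```text
-45 [-4.68, 0.05, 71.98, 0.02, -0.68, -0.02]
0 [-7.88, -0.04, 116.86, 0.02, -0.68, -0.02]
40 [-10.73, -0.13, 156.76, 0.02, -0.68, -0.02]
```

>>> {"name": "apply_moves", "arguments": {"rows": [{"x": -4.7,"y": 0,"z": 40,"rx": 0,"ry": -0.68,"rz": 0,"claw": 0},{"x": -4.7,"y": 0,"z": 40,"rx": 0,"ry": -0.68,"rz": 0,"claw": 0},{"x": -4.7,"y": 0,"z": 72,"rx": 0,"ry": -0.68,"rz": 0,"claw": 0},{"x": -4.7,"y": 0,"z": 72,"rx": 0,"ry": -0.68,"rz": 0,"claw": 0},{"x": -6.8,"y": 0,"z": 100,"rx": 0,"ry": -0.68,"rz": 0,"claw": 0},{"x": -8.7,"y": 0,"z": 128,"rx": 0,"ry": -0.68,"rz": 0,"claw": 0},{"x": -10.7,"y": 0,"z": 156,"rx": 0,"ry": -0.68,"rz": 0,"claw": 0},{"x": -10.7,"y": 0,"z": 156,"rx": 0,"ry": -0.68,"rz": 0,"claw": 0}]}}

```text
time_s: 7.0
position: [0.5233, 0.1152, 0.1781]
tcp_rot: [[0.775, 0.289, 0.562], [0.233, -0.957, 0.171], [0.587, -0.001, -0.809]]
force: [-0.3, -0.7, 0.4]
opening: 1.001
grasp_force: 0.0
```

>>> {"name": "apply_moves", "arguments": {"rows": [{"x": 0,"y": 0,"z": 0,"rx": 0,"ry": 0,"rz": 0,"claw": 255},{"x": 0,"y": 0,"z": 0,"rx": 0,"ry": 0,"rz": 0,"claw": 255},{"x": 0,"y": 0,"z": 0,"rx": 0,"ry": 0,"rz": 0,"claw": 255},{"x": 0,"y": 0,"z": 0,"rx": 0,"ry": 0,"rz": 0,"claw": 255},{"x": 0,"y": 0,"z": 0,"rx": 0,"ry": 0,"rz": 0,"claw": 255},{"x": 0,"y": 0,"z": 0,"rx": 0,"ry": 0,"rz": 0,"claw": 255}]}}

```text
time_s: 7.75
position: [0.5232, 0.115, 0.1783]
tcp_rot: [[0.775, 0.289, 0.562], [0.234, -0.957, 0.17], [0.587, 0.0, -0.809]]
force: [-1.2, -1.3, 4.1]
opening: 0.575
grasp_force: 30.0
```

>>> {"name": "apply_moves", "arguments": {"rows": [{"x": 0,"y": 0,"z": -8,"rx": 0,"ry": 0,"rz": 0,"claw": 255},{"x": 0,"y": 0,"z": -20,"rx": 0,"ry": 0,"rz": 0,"claw": 255},{"x": 0,"y": 0,"z": -36,"rx": 0,"ry": 0,"rz": 0,"claw": 255},{"x": 0,"y": 0,"z": -54,"rx": 0,"ry": 0,"rz": 0,"claw": 255},{"x": 0,"y": 0,"z": -72,"rx": 0,"ry": 0,"rz": 0,"claw": 255},{"x": 0,"y": 0,"z": -90,"rx": 0,"ry": 0,"rz": 0,"claw": 255},{"x": 0,"y": 0,"z": -108,"rx": 0,"ry": 0,"rz": 0,"claw": 255},{"x": 0,"y": 0,"z": -126,"rx": 0,"ry": 0,"rz": 0,"claw": 255},{"x": 0,"y": 0,"z": -142,"rx": 0,"ry": 0,"rz": 0,"claw": 255},{"x": 0,"y": 0,"z": -155,"rx": 0,"ry": 0,"rz": 0,"claw": 255}]}}

```text
time_s: 9.0
position: [0.4339, 0.0893, 0.3023]
tcp_rot: [[0.778, 0.291, 0.558], [0.235, -0.957, 0.171], [0.583, -0.002, -0.812]]
force: [0.2, 0.3, -4.3]
opening: 0.572
grasp_force: 30.0
```

```bash
python3 - <<'E'
from h import *
s=read_state();print(s['position'],s['force'],s['grasp_force'],s['opening'])
P=s['position']+.006*s['tcp_rot'][:,2]
print("upright",delta(P+np.r_[0,0,.03],tilt(0),s,6),P)
for n in("scene","side"):shot(n,n+"6")
a=[cv2.imread(f"pics/{n}6.png") for n in("scene","side")]
cv2.imwrite("pics/c6.png",np.hstack([cv2.resize(a[0][130:290,280:460],None,fx=2.2,fy=2.5),cv2.resize(a[1][90:250,190:370],None,fx=2.2,fy=2.5)]))
E
```

```text
[0.43388598 0.08931196 0.3022682 ] [ 0.22246363  0.27390307 -4.28720361] 29.976950422860682 0.572396137009973
upright [21.0, -0.08, -23.24, -0.01, -5.95, -0.02] [0.43723227 0.09033873 0.297395  ]
```

View pics/c6.png

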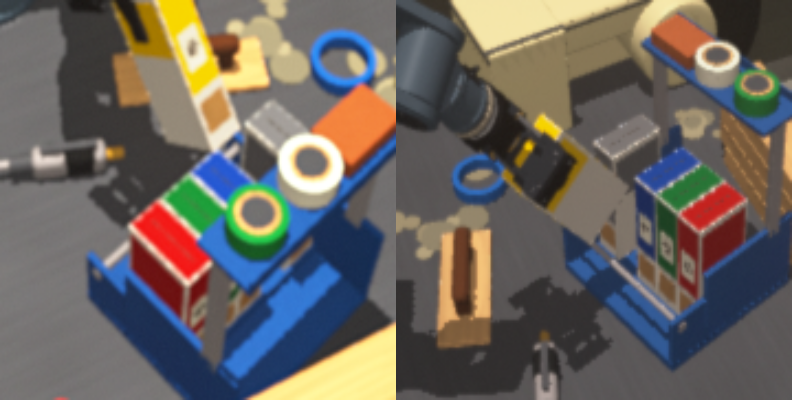

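The carton is free of the rack, held firmly, and has kept its lean. I'll bring it upright.

>>> {"name": "apply_moves", "arguments": {"rows": [{"x": 5,"y": 0,"z": -8,"rx": 0,"ry": -1,"rz": 0,"claw": 255},{"x": 10,"y": 0,"z": -14,"rx": 0,"ry": -2,"rz": 0,"claw": 255},{"x": 14,"y": 0,"z": -19,"rx": 0,"ry": -3,"rz": 0,"claw": 255},{"x": 18,"y": 0,"z": -23,"rx": 0,"ry": -4,"rz": 0,"claw": 255},{"x": 21,"y": 0,"z": -23,"rx": 0,"ry": -5,"rz": 0,"claw": 255},{"x": 21,"y": 0,"z": -23,"rx": 0,"ry": -5.95,"rz": 0,"claw": 255},{"x": 21,"y": 0,"z": -23,"rx": 0,"ry": -5.95,"rz": 0,"claw": 255}]}}

```text
time_s: 9.98
position: [0.4405, 0.0905, 0.3329]
tcp_rot: [[0.957, 0.29, 0.003], [0.29, -0.957, 0.003], [0.003, -0.002, -1.0]]
force: [-0.6, -0.3, -5.3]
opening: 0.572
grasp_force: 30.0
```

```bash
python3 - <<'E'
from h import *
s=read_state();print(s['position'],s['force'],s['grasp_force'],s['joint_positions'])
c,sn=np.cos(np.radians(1)),np.sin(np.radians(1))
free=np.array([.492-.08*sn,-.4178+.08*c])
for yaw in(0,17):
  a=np.radians(yaw);R=np.array([[np.cos(a),np.sin(a),0],[np.sin(a),-np.cos(a),0],[0,0,-1]])
  for z in(.25,.165): print(yaw,z,delta(np.r_[free,z],R,s,6))
for n in("scene","side"):
    im,d,p=shot(n,n+"7");X=cloud(d,p);hsv=cv2.cvtColor(im,cv2.COLOR_RGB2HSV)
    D=X-s['position'];m=(d>0)&(np.hypot(D[...,0],D[...,1])<.1)&(X[...,2]<.28)&(X[...,2]>.08)&(hsv[...,2]>90)&(hsv[...,1]<70)
    print(n,m.sum(),"lowest",np.percentile(X[m][:,2],[1,5,50]))
    # front/side face edge line in plane: fit plane to the points
    q=X[m];rng=np.random.default_rng(0);best=None
    for _ in range(300):
        i=rng.choice(len(q),3,False);w=np.cross(q[i[1]]-q[i[0]],q[i[2]]-q[i[0]]);L=np.linalg.norm(w)
        if L<3e-4: continue
        e=abs((q-q[i[0]])@(w/L))<.003
        if best is None or e.sum()>best.sum():best=e
    w=q[best];w=w-w.mean(0);print(" normal",np.linalg.svd(w,full_matrices=False)[2][2],best.sum())
a=[cv2.imread(f"pics/{n}7.png") for n in("scene","side")]
cv2.imwrite("pics/c7.png",np.hstack([cv2.resize(a[0][80:280,220:420],(400,400)),cv2.resize(a[1][90:290,150:350],(400,400))]))
E
```

```text
[0.44049161 0.09049625 0.33292243] [-0.60872532 -0.27846189 -5.324113  ] 29.983444476965815 [-2.78158404 10.23834033 99.46041588  0.16640127 70.14784709 70.27978709]
0 0.25 [-76.69, 424.53, 75.95, -0.02, -0.03, 2.81]
0 0.165 [-76.99, 424.67, 160.95, -0.02, -0.03, 2.81]
17 0.25 [-76.69, 424.53, 75.95, -0.02, -0.03, -0.02]
17 0.165 [-76.99, 424.67, 160.95, -0.02, -0.03, -0.02]
scene 692 lowest [0.1663706  0.17152291 0.22225254]
 normal [ 0.29468729 -0.95557733 -0.00560063] 610
side 730 lowest [0.08130988 0.16624019 0.22111499]
 normal [ 0.29682597 -0.95489896 -0.00789394] 492
```

View pics/c7.png

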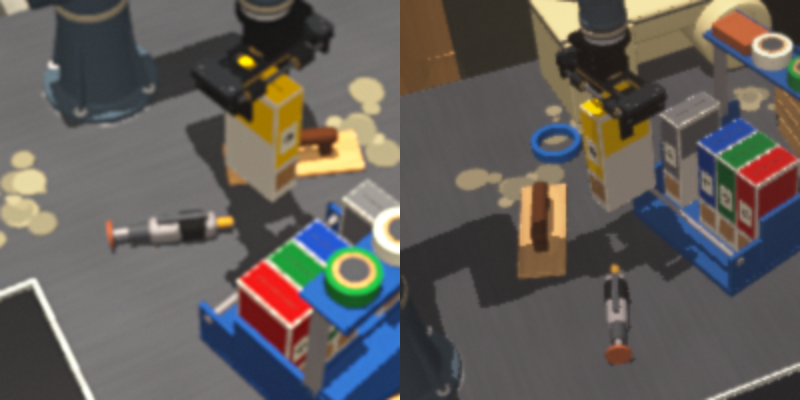

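The carton hangs upright, clear of the float. I'll swing it over the tray's free half.

>>> {"name": "apply_moves", "arguments": {"rows": [{"x": -5,"y": 25,"z": 0,"rx": 0,"ry": 0,"rz": 0.3,"claw": 255},{"x": -15,"y": 70,"z": 0,"rx": 0,"ry": 0,"rz": 0.6,"claw": 255},{"x": -24,"y": 120,"z": 0,"rx": 0,"ry": 0,"rz": 0.9,"claw": 255},{"x": -34,"y": 170,"z": 10,"rx": 0,"ry": 0,"rz": 1.2,"claw": 255},{"x": -44,"y": 220,"z": 20,"rx": 0,"ry": 0,"rz": 1.5,"claw": 255},{"x": -52,"y": 270,"z": 30,"rx": 0,"ry": 0,"rz": 1.8,"claw": 255},{"x": -60,"y": 320,"z": 45,"rx": 0,"ry": 0,"rz": 2.1,"claw": 255},{"x": -67,"y": 365,"z": 60,"rx": 0,"ry": 0,"rz": 2.4,"claw": 255},{"x": -73,"y": 405,"z": 70,"rx": 0,"ry": 0,"rz": 2.7,"claw": 255},{"x": -77,"y": 424.5,"z": 76,"rx": 0,"ry": 0,"rz": 2.81,"claw": 255}]}}

```text
time_s: 11.32
position: [0.488, -0.3405, 0.2571]
tcp_rot: [[1.0, -0.003, 0.004], [-0.003, -1.0, 0.002], [0.004, -0.002, -1.0]]
force: [0.7, 0.8, -3.7]
opening: 0.574
grasp_force: 30.0
```

>>> {"name": "apply_moves", "arguments": {"rows": [{"x": 0,"y": 0,"z": 0,"rx": 0,"ry": 0,"rz": 0,"claw": 255},{"x": 0,"y": 0,"z": 20,"rx": 0,"ry": 0,"rz": 0,"claw": 255},{"x": 0,"y": 0,"z": 40,"rx": 0,"ry": 0,"rz": 0,"claw": 255},{"x": 0,"y": 0,"z": 40,"rx": 0,"ry": 0,"rz": 0,"claw": 255}]}}

```text
time_s: 11.82
position: [0.4877, -0.3356, 0.2171]
tcp_rot: [[1.0, 0.001, 0.001], [0.001, -1.0, 0.006], [0.001, -0.006, -1.0]]
force: [-0.1, 0.5, -4.7]
opening: 0.573
grasp_force: 30.0
```

```bash
python3 - <<'E'
from h import *
s=read_state();print(s['position'],s['force'],s['grasp_force'],s['tcp_rot'].round(3).tolist())
for n in("scene","side"):
    im,d,p=shot(n,n+"8");X=cloud(d,p);hsv=cv2.cvtColor(im,cv2.COLOR_RGB2HSV)
    D=X-s['position'];m=(d>0)&(abs(D[...,0])<.09)&(abs(D[...,1])<.05)&(X[...,2]<.19)&(X[...,2]>.03)&(hsv[...,2]>70)
    q=X[m];print(n,m.sum(),"lowest",np.percentile(q[:,2],[1,3,5]))
    # x extents per height band on the side face
    for lo in np.arange(.05,.19,.02):
        b=q[(q[:,2]>lo)&(q[:,2]<lo+.02)]
        if len(b)>10: print("  z",round(lo+.01,2),"x",np.percentile(b[:,0],[3,97]).round(4),"y",np.percentile(b[:,1],[3,97]).round(4))
a=[cv2.imread(f"pics/{n}8.png") for n in("scene","side")]
cv2.imwrite("pics/c8.png",np.hstack([cv2.resize(a[0][170:350,120:300],(400,400)),cv2.resize(a[1][200:380,230:410],(400,400))]))
E
```

```text
[ 0.48767244 -0.33563985  0.2170807 ] [-0.06419691  0.4745258  -4.7459846 ] 29.983216845430434 [[1.0, 0.001, 0.001], [0.001, -1.0, 0.006], [0.001, -0.006, -1.0]]
scene 537 lowest [0.05159398 0.05505134 0.05858597]
  z 0.06 x [0.5042 0.5423] y [-0.3597 -0.3121]
  z 0.08 x [0.4901 0.5429] y [-0.3599 -0.3114]
  z 0.1 x [0.504  0.5428] y [-0.36  -0.312]
  z 0.12 x [0.5192 0.5431] y [-0.3599 -0.3119]
  z 0.14 x [0.5215 0.5432] y [-0.3601 -0.312 ]
  z 0.16 x [0.5377 0.5427] y [-0.359  -0.3115]
  z 0.18 x [0.5349 0.5433] y [-0.3604 -0.3124]
side 934 lowest [0.05156494 0.05428198 0.05758947]
  z 0.06 x [0.4387 0.5354] y [-0.3651 -0.3237]
  z 0.08 x [0.4386 0.5367] y [-0.3651 -0.3276]
  z 0.1 x [0.4384 0.5344] y [-0.3646 -0.3264]
  z 0.12 x [0.439  0.5334] y [-0.3649 -0.3238]
  z 0.14 x [0.4386 0.5354] y [-0.3649 -0.322 ]
  z 0.16 x [0.4384 0.5341] y [-0.3648 -0.3215]
  z 0.18 x [0.4381 0.474 ] y [-0.3656 -0.318 ]
```

View pics/c8.png

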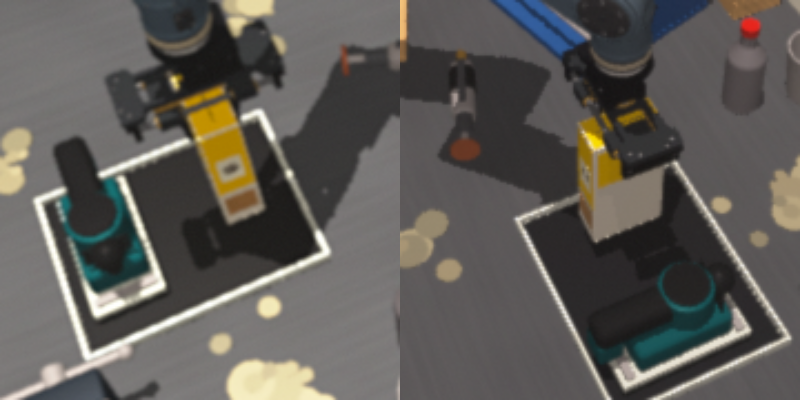

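The carton is vertical over the empty half (scene crop 230,160), clear of the sander, with its underside at about 50 mm. Next I'll lower it slowly.

>>> {"name": "apply_moves", "arguments": {"rows": [{"x": 2,"y": 0,"z": 12,"rx": 0,"ry": 0,"rz": 0,"claw": 255},{"x": 2,"y": 0,"z": 24,"rx": 0,"ry": 0,"rz": 0,"claw": 255},{"x": 2,"y": 0,"z": 34,"rx": 0,"ry": 0,"rz": 0,"claw": 255},{"x": 2,"y": 0,"z": 39,"rx": 0,"ry": 0,"rz": 0,"claw": 255},{"x": 2,"y": 0,"z": 41,"rx": 0,"ry": 0,"rz": 0,"claw": 255},{"x": 2,"y": 0,"z": 41,"rx": 0,"ry": 0,"rz": 0,"claw": 255}]}}

```text
time_s: 12.68
position: [0.4911, -0.3388, 0.1771]
tcp_rot: [[1.0, -0.001, 0.004], [-0.001, -1.0, 0.001], [0.004, -0.001, -1.0]]
force: [-0.5, -0.3, -4.2]
opening: 0.574
grasp_force: 30.0
```

>>> {"name": "apply_moves", "arguments": {"rows": [{"x": 0,"y": 0,"z": 1.5,"rx": 0,"ry": 0,"rz": 0,"claw": 255},{"x": 0,"y": 0,"z": 1.5,"rx": 0,"ry": 0,"rz": 0,"claw": 255}]}}

```text
time_s: 12.92
position: [0.4911, -0.3387, 0.1758]
tcp_rot: [[1.0, -0.001, 0.004], [-0.001, -1.0, 0.001], [0.004, -0.001, -1.0]]
force: [0.2, 0.0, -4.2]
opening: 0.57
grasp_force: 30.0
```

>>> {"name": "apply_moves", "arguments": {"rows": [{"x": 0,"y": 0,"z": 1.5,"rx": 0,"ry": 0,"rz": 0,"claw": 255},{"x": 0,"y": 0,"z": 3,"rx": 0,"ry": 0,"rz": 0,"claw": 255},{"x": 0,"y": 0,"z": 3,"rx": 0,"ry": 0,"rz": 0,"claw": 255}]}}

```text
time_s: 13.3
position: [0.4911, -0.3387, 0.1728]
tcp_rot: [[1.0, -0.001, 0.004], [-0.001, -1.0, 0.001], [0.004, -0.001, -1.0]]
force: [-0.4, -0.4, -3.0]
opening: 0.566
grasp_force: 30.0
```

>>> {"name": "apply_moves", "arguments": {"rows": [{"x": 0,"y": 0,"z": 1.5,"rx": 0,"ry": 0,"rz": 0,"claw": 255},{"x": 0,"y": 0,"z": 1.5,"rx": 0,"ry": 0,"rz": 0,"claw": 255}]}}

```text
time_s: 13.55
position: [0.4913, -0.3387, 0.1727]
tcp_rot: [[1.0, -0.001, 0.005], [-0.001, -1.0, 0.001], [0.005, -0.001, -1.0]]
force: [-0.7, 1.4, 5.1]
opening: 0.579
grasp_force: 30.0
```

The force has swung from -4 to +5 N, so the carton is on the tray floor. I'll hold briefly, open, then withdraw straight up.

>>> {"name": "apply_moves", "arguments": {"rows": [{"x": 0,"y": 0,"z": 0,"rx": 0,"ry": 0,"rz": 0,"claw": 255},{"x": 0,"y": 0,"z": -1,"rx": 0,"ry": 0,"rz": 0,"claw": 255},{"x": 0,"y": 0,"z": -1,"rx": 0,"ry": 0,"rz": 0,"claw": 60},{"x": 0,"y": 0,"z": -1,"rx": 0,"ry": 0,"rz": 0,"claw": 0},{"x": 0,"y": 0,"z": -1,"rx": 0,"ry": 0,"rz": 0,"claw": 0},{"x": 0,"y": 0,"z": -1,"rx": 0,"ry": 0,"rz": 0,"claw": 0},{"x": 0,"y": 0,"z": -1,"rx": 0,"ry": 0,"rz": 0,"claw": 0},{"x": 0,"y": 0,"z": -1,"rx": 0,"ry": 0,"rz": 0,"claw": 0}]}}

```text
time_s: 14.55
position: [0.491, -0.3387, 0.1721]
tcp_rot: [[1.0, -0.001, 0.004], [-0.001, -1.0, 0.001], [0.004, -0.001, -1.0]]
force: [-0.3, 0.4, -0.6]
opening: 0.992
grasp_force: 0.0
```

>>> {"name": "apply_moves", "arguments": {"rows": [{"x": 0,"y": 0,"z": -15,"rx": 0,"ry": 0,"rz": 0,"claw": 0},{"x": 0,"y": 0,"z": -35,"rx": 0,"ry": 0,"rz": 0,"claw": 0},{"x": 0,"y": 0,"z": -65,"rx": 0,"ry": 0,"rz": 0,"claw": 0},{"x": 0,"y": 0,"z": -105,"rx": 0,"ry": 0,"rz": 0,"claw": 0},{"x": 0,"y": 0,"z": -145,"rx": 0,"ry": 0,"rz": 0,"claw": 0},{"x": 0,"y": 0,"z": -160,"rx": 0,"ry": 0,"rz": 0,"claw": 0},{"x": 0,"y": 0,"z": -160,"rx": 0,"ry": 0,"rz": 0,"claw": 0},{"x": 0,"y": 0,"z": -160,"rx": 0,"ry": 0,"rz": 0,"claw": 0}]}}

```text
time_s: 15.55
position: [0.4896, -0.3381, 0.3304]
tcp_rot: [[1.0, -0.001, 0.002], [-0.001, -1.0, 0.004], [0.002, -0.004, -1.0]]
force: [0.3, 0.6, 0.2]
opening: 1.0
grasp_force: 0.0
```

```bash
python3 - <<'E'
from h import *
s=read_state();print(s['position'],s['force'],s['grasp_force'],s['opening'],s['time_s'])
a=[]
for n in("scene","side"):
    im,d,p=shot(n,n+"9");X=cloud(d,p);hsv=cv2.cvtColor(im,cv2.COLOR_RGB2HSV)
    m=(d>0)&(hsv[...,0]>=22)&(hsv[...,0]<=33)&(hsv[...,1]>120)&(abs(X[...,0]-.49)<.09)&(abs(X[...,1]+.338)<.08)&(X[...,2]>.195)
    print(n,m.sum(),X[m].mean(0) if m.any() else None,X[m][:,2].std() if m.any() else None)
a=[cv2.imread(f"pics/{n}9.png") for n in("scene","side")]
cv2.imwrite("pics/c9.png",np.hstack([cv2.resize(x[80:380,100:500],(400,300)) for x in a]))
E
```

```text
[ 0.48964434 -0.33813246  0.33037405] [0.28856746 0.58133061 0.17803614] 0.0 0.999799177922709 15.55
scene 509 [ 0.49390235 -0.33978198  0.20482574] 0.002489824736341556
side 396 [ 0.48823922 -0.33935984  0.2041466 ] 0.0025002621736349194
```

View pics/c9.png

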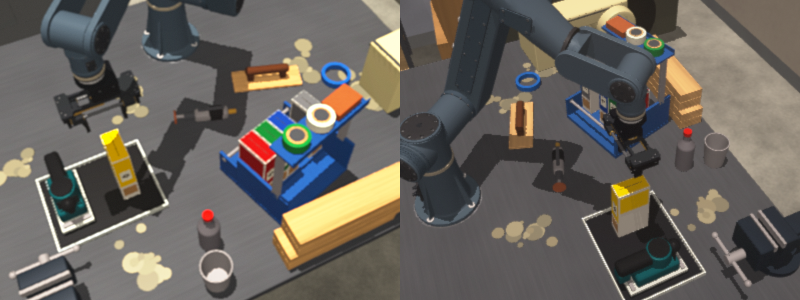

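The yellow carton stands upright at (0.49, -0.34) with its top at 205 mm. The gripper is clear of it and the other cartons are still in the rack, so I'll hand in.

```bash
python3 -c "from rig import *;print(hand_in())"
```

```text
the job is handed in; nothing more can be done
None
```

The yellow carton was tipped out over the bar, pulled free and set upright on the tray's empty half, with the other cartons still standing and nothing else visibly shifted; the job is handed in (no verdict was returned).

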